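# Put the bike-care cabinet away: tray in, door clicked shut

### The job

Leave the bike-care cabinet on the garage bench closed up. While its door still stands open, push the blue tray all the way in without tipping the oil bottle standing in it; then swing the door round and press it fully shut so that the ball catch holds it, without slamming it. Leave the dumbbell, flask and wrench where they are.

Things in the scene. Friction and masses are not known exactly. Their poses are not given: they have to be found in the camera images.
- cabinet: Low white steel bench cabinet, fixed to the bench: 240 deep (x) x 270 wide (y) x 165 mm high, with an open front and a clear roof set back 18 mm from the front plane. Origin: centre of its underside. Its x axis points from the open front to the back (the front looks along -x), y to the hinge side, z up. The front plane is at x = -120 mm.
- tray (a joint): How far the tray sticks out of the cabinet, in m: 0 = fully home against its stop, up to 0.12. It slides along the cabinet's x axis. 0.7 kg; needs about 3 N to slide and stays where it is left.
- tray_front (a point): Middle of the top edge of the tray's outer front face, 122 mm above the bench; axes as the cabinet's. The front is a blue upright plate 226 mm wide, from 20 to 122 mm above the bench, 10 mm thick, with no handle; flush with the cabinet's front plane when home. Behind it: open box 200 mm deep, 40 mm sides, floor 22 mm above the bench.
- door (a joint): Door opening angle in rad: 0 = shut on its stop, 1.5 to 2 (square open or beyond) at the start, 2.1 at most. The door swings about an upright axis, the free edge coming out towards the cabinet's -x and then +y. It turns easily (about 0.06 N m) and stays where it is left.
- door_hinge (a point): On the hinge axis, at the height of the door's top edge (158 mm); in the cabinet's frame at x = -131, y = 133 mm. Turns with the door: its -y axis points along the door to the free edge, its -x axis out of the outer face.
- door_edge (a point): Top corner of the door's outer face at the free edge, 266 mm from the hinge and 158 mm above the bench; axes as door_hinge. The door is a flat grey panel with a blue face, 16 mm thick with the hinge axis in the middle of its thickness, from 8 to 158 mm above the bench.
- catch_ball (a point): Brass spring ball under the cabinet roof behind the free edge of the door; fixed to the cabinet at x = -112, y = -112, z = 146 mm. It begins to resist the door at about 0.05 rad, takes about 6 to 8 N at the free edge to pass (more nearer the hinge), and below about 0.02 rad pulls the door to 0 and holds it.
- door_handle (a point): Middle of the door's upright dark bar handle: 8 mm thick, on the outer face 246 mm from the hinge, standing out 16 mm from the face to its far side, from 51 to 129 mm above the bench; axes as door_hinge. On the inner face behind it a steel tongue 21 mm long meets the catch.
- oil: Black chain-oil bottle with red cap, 38 mm across, 88 mm high, about 90 g, standing loose in the tray. Origin: centre of its underside, z up.
- dumbbell: Blue and steel dumbbell, 145 x 56 x 50 mm, 1 kg, lying on the bench along its x. Origin: centre of its underside. Not to be moved.
- flask: Green drinking flask, 68 mm across, 190 mm high, standing on the bench. Origin: centre of its underside. Not to be moved.
- wrench: Steel wrench 190 mm long lying on the bench along its x. Not to be moved.
Not all that is in view belongs to the job. Leave any orange or yellow look-alike of the oil alone.

How it is judged (in metres and radians):
On the way, in this order (a step that is already met when the one before it is completed fails the run):
1. the tray is fully home (within 4 mm of its stop) while the door still stands open (more than 0.5 rad) (value of joint tray below 0.004 m and value of joint door above 0.5 rad), for 0.2 s.
2. the door is seated on its catch (within 0.012 rad of shut) (value of joint door below 0.012 rad), for 0.3 s.
At the end, for the whole second after the job is handed in: The tray is within 4 mm of its stop, the door is within 0.012 rad of shut and at rest, held by its catch, the oil bottle stands upright (within 0.15 rad) and at rest in the tray, and the dumbbell, flask and wrench are within 20 mm of where they started (value of joint tray below 0.004 m and value of joint door below 0.012 rad and velocity of joint door between -0.05 and 0.05 rad/s and angle between oil's own z axis and vertical below 0.15 rad and linear speed of oil below 0.03 m/s and distance of each of dumbbell, flask, wrench from where it was at the start of the episode below 0.02 m); the robot touches nothing.
It fails at once if the oil bottle is tipped (over 0.4 rad) (angle between oil's own z axis and vertical above 0.4 rad).
It fails at once if the door is slammed (swings shut faster than 3 rad/s) (velocity of joint door below -3 rad/s).
It fails at once if the dumbbell, flask or wrench is moved by more than 20 mm (distance of any of dumbbell, flask, wrench from where it was at the start of the episode above 0.02 m).
It also fails if it takes over 64 s, if anything falls off the work surface, if the arm or the gripper's body presses on something with over 40 N, if the wrist force passes 120 N, or if a joint passes its speed limit or range.

### The arm

A 6-joint arm with a two-finger parallel gripper is mounted at the origin on the work surface. World frame = base frame: x ahead of the robot, y to its left, z up, the work surface at z = 0. Lengths are in mm, angles in rad, forces in N, time in s.
With the tool pointing down it reaches from about 275 to 1000 mm from the base axis. Payload 8.4 kg.
Tool frame: the origin (TCP) lies midway between the tips of the shut fingers; the grasp point (between the pads) lies r.grasp_offset behind it (r.grasp_offset is the distance from the TCP to the grasp point, in mm); z points along the fingers, y is the line along which they close (so a half turn about z gives the same grasp; the last joint's range is limited). The gripper opens to 85 mm and grips with 20 to 120 N. Pads are 22 mm wide; open, the fingers measure 114 mm over their backs; the gripper's body (76 mm by 85 mm) begins 54 mm behind the grasp point. The pads swing forward as they close: fully open they stand 13 mm farther back than shut.
Start: joints at [1.331, 0.353, 1.633, -0, 1.155, -0.002], TCP at [147.226, 607.414, 192.281] pointing down, gripper open.
Joint ranges: [-2.63, 2.63], [-0.92, 2.1], [0.06, 2.66], [-1.3, 4.44], [0, 2.69], [-3.02, 3.02]. Speed limits (rad/s): [2.22, 2.22, 2.79, 3.14, 3.14, 3.14].

### API

Orientations are given as a unit quaternion [w, x, y, z].
In Python, from station import r gives the robot as it stands. The module is installed in compiled form; this text tells all that it offers.
- The arm moves only by the tool drive_tool, never from a script. Its argument "steps" is a list of rows, each a list of 7 numbers: the turn, a rotation vector about the tool's x, y, z in rad, then the shift along the tool's x, y, z in cm, then the closure, from -1 (fully open) to 1 (shut). In form: [[rx, ry, rz, dx, dy, dz, claw], ...]. A call has exactly 5 rows; each row is the pose to reach, as a shift and turn from the pose commanded when the call began, along the tool's axes at that moment; what a row does not reach only later rows make up. A row lasts 1/10 s, in which the tool goes at most 50 mm and 8.59 degrees, less where a joint would pass 70% of its speed; a pose out of reach is approached as far as the arm can. A call with a gripper value outside its range is refused whole. The fingers move at their own pace and stop on an object; the grip force is fixed at half the most. Time passes only in rows, so rows that repeat a pose let the fingers close, or fill a call up. It gives the time, the measured TCP pose, the force, the opening and the grip force at its end, in the units of the state.
- r.state(): the state, without advancing time (a new reading comes with each control period).
- r.read_camera(name): name is "side" or "top" or "wrist"; returns a dict with "pixels" (420x560x3 uint8, red, green, blue), "vertical_fov" (degrees; the focal length in pixels is half the picture's height over the tangent of half this angle, whatever the lens; pixels are square), "cx", "cy" (the principal point, pixels), "position" and "attitude" of the camera in the world. Camera axes: x right, y down, z forward; pixel columns grow to the right and rows downward; lengths in mm; the calibration is good to about 2 mm. A picture is of the moment at which its call begins. There is no depth.
- r.sign_off(): hands the job in; it is judged then, once.
The state is a dict: "clock": time; "qpos": joint angles; "qvel": joint speeds; "tau": joint torques, N m; "position": TCP position; "tcp_rot": TCP orientation; "contact_force": force on the tool from outside, world axes, zero at the start; "moment": the same for the moment, N m; "gripper_width": opening from 0.0 (shut) to 1.0 (fully open); "grip_force": force on a finger pad.
Only numpy, scipy, OpenCV 4.12 (cv2) and the standard library are available. Lean on these libraries where they do the work, as an engineer would, in place of code of your own. Each camera call takes 0.05 s, during which the arm holds its last target. There are 200 camera calls.

## Working session

There is one attempt and no reset: what is moved stays moved. The work goes in short steps, Python scripts to look and compute and a tool call to move; the robot and the scene stay as the last step left them, time stands still between calls to the robot, and variables do not carry over. Pictures are saved under pics/ and viewed, at most 12 in all, crops included, and the job is handed in when it is done.

Besides the shell and the picture viewer there is one more tool, called after ">>>" in YAML: its name, and indented under it one key for each argument. drive_tool: Moves the arm, as the interface text tells. Its arguments: {"type":"object","properties":{"steps":{"type":"array"}},"required":["steps"]}

```bash
mkdir -p pics; cat > h.py <<'E'
import numpy as np, cv2
from scipy.spatial.transform import Rotation as R
from station import r
def rot(q): return R.from_quat([q[1],q[2],q[3],q[0]])
def cam(n):
    c=r.read_camera(n); c['f']=210/np.tan(np.radians(c['vertical_fov'])/2); return c
def att(c):
    a=np.array(c['attitude'],float); return rot(a).as_matrix() if a.size==4 else a.reshape(3,3)
def onz(c,u,v,z):
    d=att(c)@np.array([(u-c['cx'])/c['f'],(v-c['cy'])/c['f'],1]); p=np.array(c['position']); return p+d*(z-p[2])/d[2]
def proj(c,P):
    q=att(c).T@(np.array(P)-np.array(c['position'])); return c['f']*q[:2]/q[2]+[c['cx'],c['cy']]
def save(c,n): cv2.imwrite('pics/'+n,c['pixels'][:,:,::-1])
E
python3 - <<'E'
from h import *
import pickle
d={}
for n in ['top','side']:
    c=cam(n); save(c,n+'1.png'); d[n]=c; print(n,c['position'],c['attitude'],c['f'],c['cx'],c['cy'])
pickle.dump(d,open('c1.pkl','wb')); s=r.state(); print(s['position'],s['tcp_rot'],s['clock'],s['gripper_width'],r.grasp_offset)
E
```

```text
top [ 387.90413659   38.92094723 1127.19394391] [-0.06234988  0.70772668 -0.70108495  0.06095355] 407.08221557404886 286.0997609468256 215.19293068392437
side [ 911.43768101  974.09904878 1357.23477244] [-0.05170765  0.17574653  0.92961045 -0.31978726] 538.5003066460623 288.13168674405944 217.43136439404756
[147.12039423 606.93370258 191.63448803] [-7.13836569e-05  1.18619127e-01  9.92939628e-01 -6.26917466e-04] 0.1 1.0036774241935251 18.700000000000003
```

View pics/top1.png

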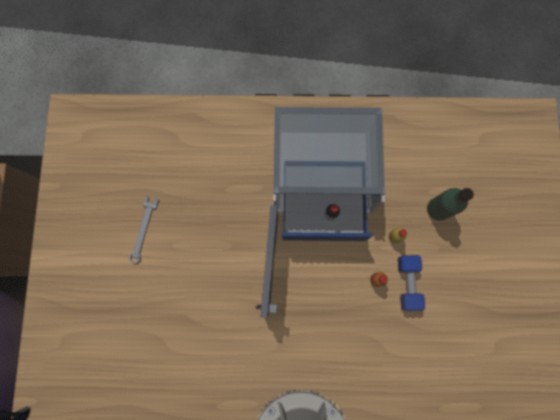

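View pics/side1.png

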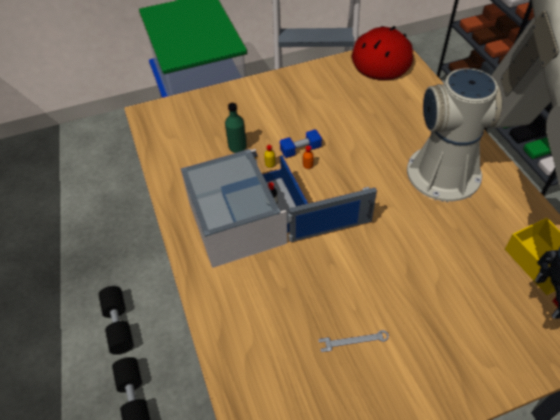

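The top view shows the open door running (273,207) to (265,315), the blue tray front at about (284–371, 237), and a black bottle with a red cap in the tray at (333,210). Things that could be taken for the oil are the yellow bottle (399,234) and the orange one (380,280), both on the bench. The black one in the tray is the oil. The flask is at (445,203), the dumbbell at (412,283) and the wrench at (143,230). The side view agrees.

```bash
python3 - <<'E'
from h import *
import pickle
c=pickle.load(open('c1.pkl','rb'))['top']; im=c['pixels']
cv2.imwrite('pics/crop1.png',cv2.resize(im[95:325,250:430,::-1],None,fx=2.6,fy=2.6,interpolation=cv2.INTER_CUBIC))
hsv=cv2.cvtColor(im,cv2.COLOR_RGB2HSV)
m=cv2.inRange(hsv,(105,120,40),(130,255,255)); m[:,385:]=0; m[:,:250]=0
n,l,s,ce=cv2.connectedComponentsWithStats(m)
for i in range(1,n):
    if s[i][4]>40:
        p=np.argwhere(l==i)[:,::-1].astype(np.float32); b=cv2.boxPoints(cv2.minAreaRect(p)); print(s[i],[(*x.round(1),*onz(c,*x,122)[:2].round(0)) for x in b])
for u,v in [(275,108),(382,108),(384,193),(275,193)]: print('roof',onz(c,u,v,165).round(0))
for u,v in [(270,207),(276,207),(262,315),(268,316)]: print('door',onz(c,u,v,158).round(0))
E
```

```text
[283 233  74   3 150] [(np.float32(283.0), np.float32(235.0), np.float64(515.0), np.float64(49.0)), (np.float32(283.0), np.float32(233.0), np.float64(520.0), np.float64(49.0)), (np.float32(356.0), np.float32(233.0), np.float64(522.0), np.float64(-133.0)), (np.float32(356.0), np.float32(235.0), np.float64(517.0), np.float64(-132.0))]
roof [831.  72. 165.]
roof [ 834. -197.  165.]
roof [ 614. -195.  165.]
roof [612.  69. 165.]
door [579.  81. 158.]
door [579.  66. 158.]
door [323.  95. 158.]
door [321.  81. 158.]
```

View pics/crop1.png

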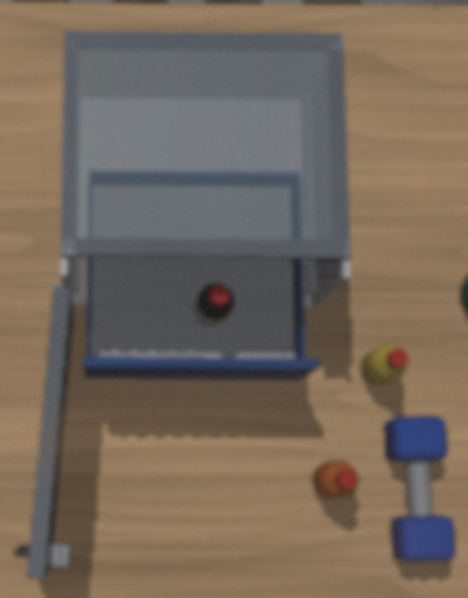

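The crop confirms the black oil bottle stands in the tray behind the blue front. The front's top edge runs from full-frame (283,238) to (372,236). The door's free end is at (264,316), with the handle on its left (+y) side. From this the cabinet centre is about (714,-62) with yaw about 0.012. The hinge is about (581,70), the door angle about 1.63 rad, and the tray sticks out about 87 mm. First I'll square the wrist, shut the fingers and travel to a point in front of the tray.

>>> drive_tool:
  steps:
    - [0, 0, -0.12, -2.5, -3.2, -1.5, 1]
    - [0, 0, -0.238, -5.3, -6.8, -3, 1]
    - [0, 0, -0.238, -8.2, -10.3, -4, 1]
    - [0, 0, -0.238, -11, -14, -4, 1]
    - [0, 0, -0.238, -13.9, -17.7, -4, 1]

```text
clock: 0.6
position: [240.9, 401.0, 232.4]
tcp_rot: [0.0, -0.0, 1.0, 0.0]
contact_force: [0.2, -0.4, 0.1]
gripper_width: 0.146
grip_force: 0.0
```

>>> drive_tool:
  steps:
    - [0, 0, 0, -1.9, -4.2, 0, 1]
    - [0, 0, 0, -3.8, -8.4, 0, 1]
    - [0, 0, 0, -5.7, -12.6, 0, 1]
    - [0, 0, 0, -7.6, -16.8, 0, 1]
    - [0, 0, 0, -9.5, -21, 0, 1]

```text
clock: 1.1
position: [335.8, 190.9, 232.3]
tcp_rot: [0.0, -0.0, 1.0, 0.0]
contact_force: [0.9, 0.0, 0.2]
gripper_width: 0.001
grip_force: 0.0
```

>>> drive_tool:
  steps:
    - [0, 0, 0, -1.9, -4.2, 0, 1]
    - [0, 0, 0, -3.8, -8.4, 0, 1]
    - [0, 0, 0, -5.7, -12.6, 0, 1]
    - [0, 0, 0, -7.6, -16.8, 0, 1]
    - [0, 0, 0, -9.5, -21, 0, 1]

```text
clock: 1.6
position: [430.9, -19.3, 232.3]
tcp_rot: [0.0, 0.0, 1.0, 0.0]
contact_force: [1.0, 0.3, -0.8]
gripper_width: 0.001
grip_force: 0.0
```

>>> drive_tool:
  steps:
    - [0, 0, 0, -1, -2.2, 1, 1]
    - [0, 0, 0, -2, -4.4, 4.5, 1]
    - [0, 0, 0, -2, -4.4, 8.5, 1]
    - [0, 0, 0, -2, -4.4, 12, 1]
    - [0, 0, 0, -2, -4.4, 12.9, 1]

```text
clock: 2.1
position: [447.8, -61.2, 100.1]
tcp_rot: [-0.003, 0.0, 1.0, 0.0]
contact_force: [-0.1, 0.7, 0.4]
gripper_width: 0.002
grip_force: 0.0
```

>>> drive_tool:
  steps:
    - [0, 0, 0, -1, 0, 0, 1]
    - [0, 0, 0, -2, 0, 0, 1]
    - [0, 0, 0, -2.8, 0, 0, 1]
    - [0, 0, 0, -3.3, 0, 0, 1]
    - [0, 0, 0, -3.6, 0, 0, 1]

```text
clock: 2.6
position: [488.1, -61.2, 104.2]
tcp_rot: [0.001, -0.0, 1.0, -0.0]
contact_force: [-0.3, -0.5, -0.0]
gripper_width: -0.003
grip_force: 0.0
```

>>> drive_tool:
  steps:
    - [0, 0, 0, -0.4, 0, 0, 1]
    - [0, 0, 0, -0.8, 0, 0, 1]
    - [0, 0, 0, -1.2, 0, 0, 1]
    - [0, 0, 0, -1.6, 0, 0, 1]
    - [0, 0, 0, -2, 0, 0, 1]

```text
clock: 3.1
position: [507.0, -61.3, 103.3]
tcp_rot: [-0.0, -0.0, 1.0, -0.0]
contact_force: [-0.2, 0.2, 0.3]
gripper_width: 0.001
grip_force: 0.0
```

>>> drive_tool:
  steps:
    - [0, 0, 0, -0.4, 0, 0, 1]
    - [0, 0, 0, -0.8, 0, 0, 1]
    - [0, 0, 0, -1.2, 0, 0, 1]
    - [0, 0, 0, -1.6, 0, 0, 1]
    - [0, 0, 0, -2, 0, 0, 1]

```text
clock: 3.6
position: [527.0, -61.3, 103.3]
tcp_rot: [-0.0, -0.0, 1.0, -0.0]
contact_force: [0.3, -0.0, 1.1]
gripper_width: -0.001
grip_force: 0.0
```

```bash
python3 - <<'E'
from h import *
c=cam('top'); im=c['pixels'][95:325,250:430,::-1]; w=cam('side'); 
a=cv2.resize(im,None,fx=2.6,fy=2.6,interpolation=cv2.INTER_CUBIC); b=w['pixels'][120:270,170:390,::-1]
b=cv2.resize(b,(330,225)); o=np.zeros((598,800,3),np.uint8); o[:a.shape[0],:a.shape[1]]=a; o[:225,470:]=b
cv2.imwrite('pics/crop2.png',o); print(r.state()['contact_force'])
E
```

```text
[-0.20854588 -0.25745646  0.27817867]
```

View pics/crop2.png

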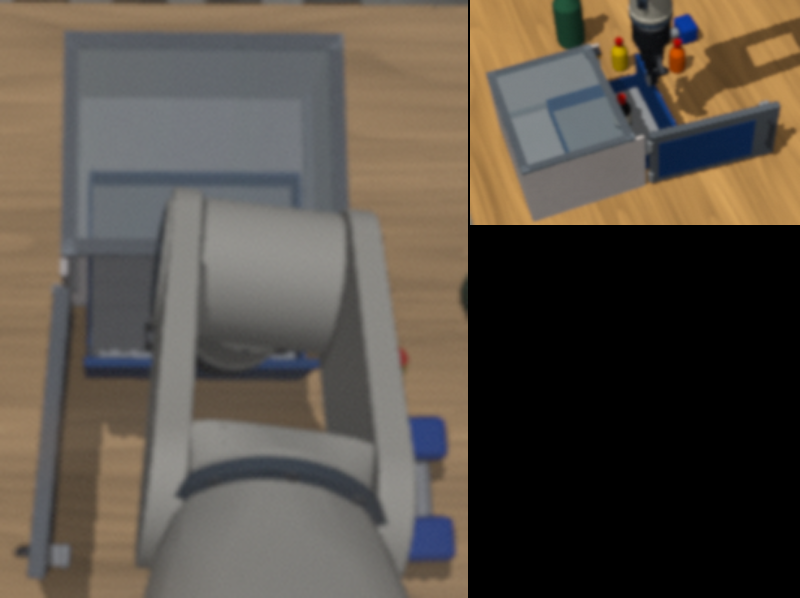

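The tray has not moved (strip still at crop y 357–376). The lower part of that strip is the front face seen obliquely, so the face lies farther in than I read. I'll keep advancing and watch the force.

>>> drive_tool:
  steps:
    - [0, 0, 0, -0.3, 0, 0, 1]
    - [0, 0, 0, -0.6, 0, 0, 1]
    - [0, 0, 0, -0.9, 0, 0, 1]
    - [0, 0, 0, -1.2, 0, 0, 1]
    - [0, 0, 0, -1.5, 0, 0, 1]

```text
clock: 4.2
position: [542.0, -61.3, 103.3]
tcp_rot: [0.0, -0.0, 1.0, -0.0]
contact_force: [-0.7, 0.0, -0.1]
gripper_width: -0.002
grip_force: 0.0
```

```bash
python3 - <<'E'
from h import *
c=cam('top'); s=cam('side'); st=r.state(); P=np.array(st['position']); print(P,st['contact_force'])
print('tcp px',proj(c,P),proj(s,P))
for X in (510,520,530,540): print(X,proj(c,[X,-62,122]),proj(c,[X,-62,20]),proj(s,[X,51,122]),proj(s,[X,-175,122]))
im=s['pixels'][140:240,230:330,::-1]; cv2.imwrite('pics/crop3.png',cv2.resize(im,(600,600),interpolation=cv2.INTER_CUBIC))
E
```

```text
[542.20638878 -61.29142491 103.32272987] [-0.72360282 -1.201431    0.67440839]
tcp px [326.56060741 225.75070443] [285.63697372 185.14737659]
510 [327.67395245 237.46954927] [323.95896641 241.94691253] [309.25359571 204.47243544] [282.22598746 153.59980733]
520 [327.64094365 233.47236178] [323.93473435 238.30347918] [306.12119055 205.45027458] [279.29804906 154.44190639]
530 [327.6080479  229.48886477] [323.91057781 234.67140024] [302.98055622 206.43068261] [276.36300191 155.28604999]
540 [327.57526464 225.51898802] [323.88649643 231.05062272] [299.83166023 207.41366966] [273.42082009 156.13224558]
```

View pics/crop3.png

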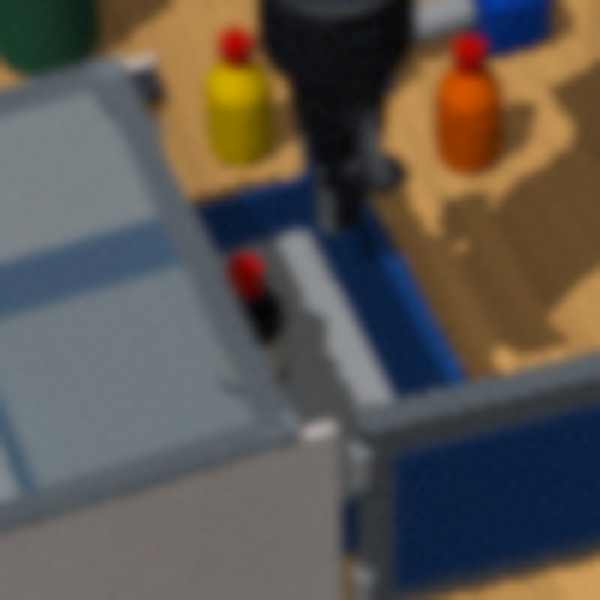

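Still no force. The side crop shows the visible fingertip at crop (340,225), left of the tray's top edge line (about (380,235) at that y). I'll look with the wrist camera and a fresh top crop before going on.

```bash
python3 - <<'E'
from h import *
w=cam('wrist'); s=cam('side')
P=np.array(r.state()['position']); print(w['position'],w['attitude'],'tcp in wrist',proj(w,P),'side',proj(s,P),proj(s,P+[0,0,20]))
for X in (520,): print('edge wrist',proj(w,[X,-100,122]),proj(w,[X,0,122]))
o=np.zeros((600,800,3),np.uint8); o[:420,:560]=w['pixels'][:,:,::-1]
g=np.clip(s['pixels'][150:210,260:320,::-1].astype(float)*2.2,0,255).astype(np.uint8); o[:240,560:]=cv2.resize(g,(240,240),interpolation=cv2.INTER_CUBIC)
cv2.imwrite('pics/c4.png',o)
E
```

```text
[470.48550103 -61.51322064 285.19921931] [0.09862754 0.70031293 0.70007484 0.09863887] tcp in wrist [277.35231501 235.29919417] side [285.79387801 185.12796461] [285.66522319 180.81626444]
edge wrist [204.83112619 210.18135325] [392.22219499 210.11854246]
```

View pics/c4.png

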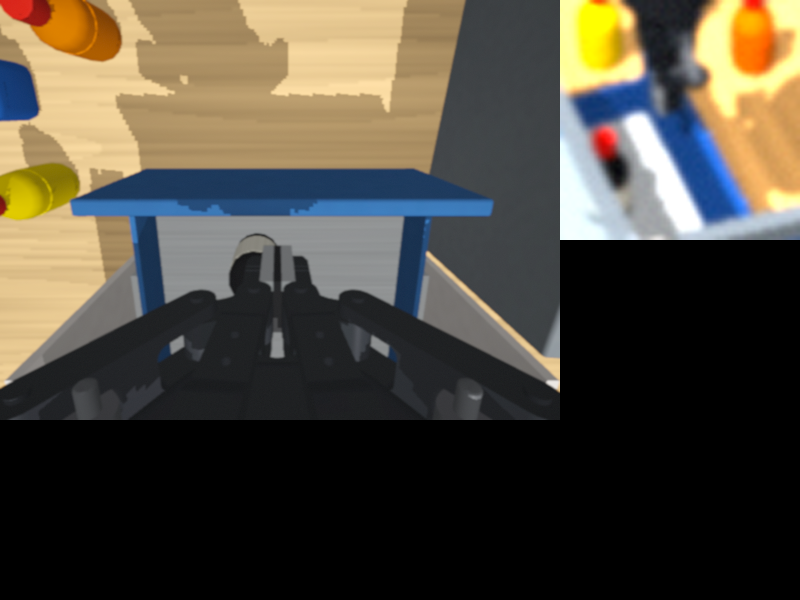

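The wrist view shows the fingers hanging over the tray, past the blue front (top edge at rows 198–215, tips at row 245). The oil bottle is just beside them at (250,260), still upright. So the real tips are about 20–35 mm higher than the reported TCP and passed over the front. I'll lift, back out, tilt the tool so the fingers lead the body, and come lower.

>>> drive_tool:
  steps:
    - [0, 0, 0, 0, 0, -1.5, 1]
    - [0, 0, 0, 0, 0, -4, 1]
    - [0, 0, 0, 2.5, 0, -5, 1]
    - [0, 0, 0, 6.5, 0, -5, 1]
    - [0, 0, 0, 9.5, 0, -5, 1]

```text
clock: 4.9
position: [444.8, -61.2, 153.3]
tcp_rot: [-0.0, -0.0, 1.0, 0.0]
contact_force: [0.4, -1.0, -0.9]
gripper_width: -0.002
grip_force: 0.0
```

>>> drive_tool:
  steps:
    - [0, -0.13, 0, 1, 0, 0, 1]
    - [0, -0.26, 0, 1, 0, 2, 1]
    - [0, -0.4, 0, 1, 0, 4, 1]
    - [0, -0.52, 0, 1, 0, 5.5, 1]
    - [0, -0.52, 0, 1, 0, 6.5, 1]

```text
clock: 5.4
position: [441.7, -47.0, 101.0]
tcp_rot: [0.241, -0.007, 0.97, 0.018]
contact_force: [0.4, 1.0, 0.6]
gripper_width: -0.002
grip_force: 0.0
```

```bash
python3 - <<'E'
from h import *
w=cam('wrist'); s=cam('side'); st=r.state(); P=np.array(st['position']); print(P,st['tcp_rot'],st['contact_force'])
print('tcp wrist',proj(w,P),'side',proj(s,P),proj(s,P+[0,0,30]),'edge',proj(w,[518,-62,122]),proj(w,[518,-62,20]))
o=np.zeros((420,800,3),np.uint8); o[:,:560]=w['pixels'][:,:,::-1]
g=np.clip(s['pixels'][130:230,270:330,::-1].astype(float)*2.2,0,255).astype(np.uint8); o[:400,560:]=cv2.resize(g,(240,400),interpolation=cv2.INTER_CUBIC)
cv2.imwrite('pics/c5.png',o)
E
```

```text
[441.27960502 -46.40948488 100.21573029] [ 0.23976518 -0.00656485  0.97061798  0.01924298] [-0.04434933 -0.19641159 -1.02260664]
tcp wrist [278.28197243 233.77804252] side [317.58147956 180.04184268] [317.84436779 173.52820217] edge [255.32073846 326.09809643] [257.0993943  223.21989191]
```

View pics/c5.png

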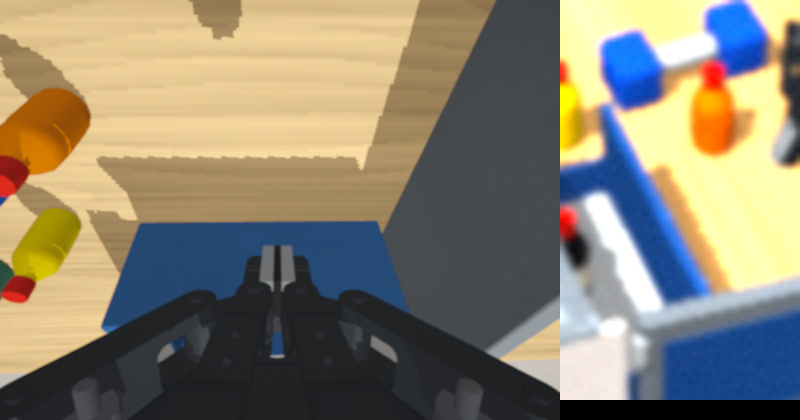

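The wrist view now shows the blue front (rows 222–330) with the fingers outside it. The visible tip is at (277,245) in the wrist view and about (327,170) in the side view. Both predictions miss along the tool axis, so I'll solve for that offset and check the joints.

```bash
python3 - <<'E'
from h import *
w=cam('wrist'); s=cam('side'); st=r.state(); P=np.array(st['position']); M=rot(st['tcp_rot']).as_matrix(); print(P,np.round(st['qpos'],3),np.round(st['qvel'],3)); print(M.round(3))
for D in (0,10,20,30,40,50): print(D,proj(w,P-D*M[:,2]).round(1),proj(s,P-D*M[:,2]).round(1))
E
```

```text
[443.38205058 -47.01491952 101.69916238] [-0.235  0.018  2.45   0.624  0.254 -2.394] [ 0.002 -0.005 -0.027 -0.023  0.002  0.011]
[[-0.885 -0.022  0.466]
 [-0.004  0.999  0.04 ]
 [-0.466  0.033 -0.884]]
0 [276.3 239.3] [316.9 179.8]
10 [276.3 245.8] [318.3 177.4]
20 [276.3 253. ] [319.7 174.9]
30 [276.3 261. ] [321.1 172.5]
40 [276.3 270. ] [322.6 170. ]
50 [276.2 280.1] [324.  167.6]
```

>>> drive_tool:
  steps:
    - [0, 0, 0, 0.7, 0, 1.2, 1]
    - [0, 0, 0, 1.3, 0, 2.3, 1]
    - [0, 0, 0, 2, 0, 3.5, 1]
    - [0, 0, 0, 1.1, 0, 4, 1]
    - [0, 0, 0, 0.3, 0, 4.5, 1]

```text
clock: 6.1
position: [463.2, -44.8, 60.7]
tcp_rot: [0.241, -0.007, 0.97, 0.019]
contact_force: [0.3, -0.4, -0.1]
gripper_width: -0.002
grip_force: 0.0
```

>>> drive_tool:
  steps:
    - [0, 0, 0, -0.9, 0, 0.5, 1]
    - [0, 0, 0, -1.7, 0, 1, 1]
    - [0, 0, 0, -2.6, 0, 1.5, 1]
    - [0, 0, 0, -3, 0, 1.7, 1]
    - [0, 0, 0, -3.5, 0, 2, 1]

```text
clock: 6.6
position: [503.1, -43.9, 59.7]
tcp_rot: [0.241, -0.008, 0.97, 0.019]
contact_force: [0.2, -0.5, 0.5]
gripper_width: -0.004
grip_force: 0.0
```

>>> drive_tool:
  steps:
    - [0, 0, 0, -0.35, 0, 0.18, 1]
    - [0, 0, 0, -0.7, 0, 0.37, 1]
    - [0, 0, 0, -1.05, 0, 0.55, 1]
    - [0, 0, 0, -1.4, 0, 0.74, 1]
    - [0, 0, 0, -1.75, 0, 0.92, 1]

```text
clock: 7.1
position: [522.0, -43.7, 59.2]
tcp_rot: [0.241, -0.007, 0.97, 0.019]
contact_force: [0.8, -0.2, -0.1]
gripper_width: -0.001
grip_force: 0.0
```

>>> drive_tool:
  steps:
    - [0, 0, 0, -0.35, 0, 0.18, 1]
    - [0, 0, 0, -0.7, 0, 0.37, 1]
    - [0, 0, 0, -1.05, 0, 0.55, 1]
    - [0, 0, 0, -1.4, 0, 0.74, 1]
    - [0, 0, 0, -1.75, 0, 0.92, 1]

```text
clock: 7.6
position: [541.7, -43.3, 59.1]
tcp_rot: [0.241, -0.007, 0.97, 0.019]
contact_force: [-2.3, -2.6, -0.3]
gripper_width: 0.0
grip_force: 1.4
```

>>> drive_tool:
  steps:
    - [0, 0, 0, -0.35, 0, 0.18, 1]
    - [0, 0, 0, -0.7, 0, 0.37, 1]
    - [0, 0, 0, -1.05, 0, 0.55, 1]
    - [0, 0, 0, -1.4, 0, 0.74, 1]
    - [0, 0, 0, -1.75, 0, 0.92, 1]

```text
clock: 8.1
position: [561.6, -42.7, 59.2]
tcp_rot: [0.241, -0.007, 0.97, 0.019]
contact_force: [-2.1, -1.7, -1.1]
gripper_width: -0.0
grip_force: 1.4
```

>>> drive_tool:
  steps:
    - [0, 0, 0, -0.35, 0, 0.18, 1]
    - [0, 0, 0, -0.7, 0, 0.37, 1]
    - [0, 0, 0, -1.05, 0, 0.55, 1]
    - [0, 0, 0, -1.4, 0, 0.74, 1]
    - [0, 0, 0, -1.75, 0, 0.92, 1]

```text
clock: 8.6
position: [581.5, -42.3, 59.4]
tcp_rot: [0.241, -0.007, 0.97, 0.019]
contact_force: [-3.6, -2.2, -0.2]
gripper_width: 0.002
grip_force: 1.4
```

```bash
python3 - <<'E'
from h import *
w=cam('wrist'); s=cam('side'); st=r.state(); P=np.array(st['position']); print(P,st['contact_force'],np.round(st['qpos'],2))
o=np.zeros((420,800,3),np.uint8); o[:,:560]=w['pixels'][:,:,::-1]
g=np.clip(s['pixels'][140:240,250:310,::-1].astype(float)*2.2,0,255).astype(np.uint8); o[:400,560:]=cv2.resize(g,(240,400),interpolation=cv2.INTER_CUBIC)
cv2.imwrite('pics/c6.png',o)
E
```

```text
[581.97483971 -42.23455185  59.6114073 ] [0.47764523 0.91127789 0.02466089] [-0.14  0.31  2.22  0.68  0.17 -2.38]
```

View pics/c6.png

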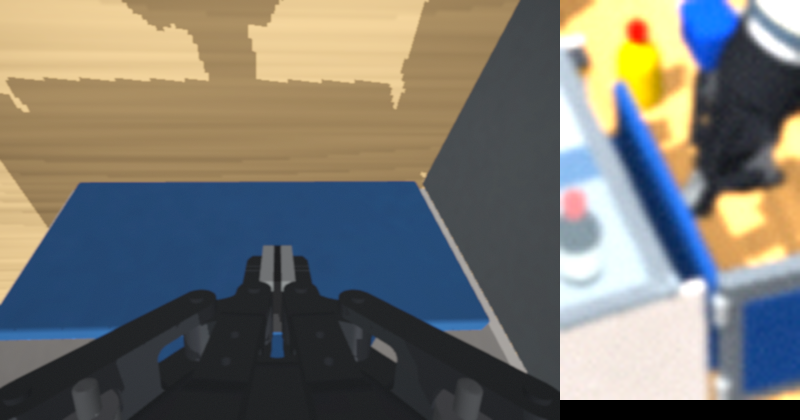

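The tray is sliding in, with the front at wrist rows 182–335 and the bottle upright under the roof at side-crop (578,225). I'll continue until the stop.

>>> drive_tool:
  steps:
    - [0, 0, 0, -0.35, 0, 0.18, 1]
    - [0, 0, 0, -0.7, 0, 0.37, 1]
    - [0, 0, 0, -1.05, 0, 0.55, 1]
    - [0, 0, 0, -1.4, 0, 0.74, 1]
    - [0, 0, 0, -1.75, 0, 0.92, 1]

```text
clock: 9.2
position: [601.3, -41.9, 59.4]
tcp_rot: [0.241, -0.007, 0.97, 0.019]
contact_force: [-2.6, -2.4, 1.3]
gripper_width: -0.001
grip_force: 1.4
```

>>> drive_tool:
  steps:
    - [0, 0, 0, -0.2, 0, 0.1, 1]
    - [0, 0, 0, -0.4, 0, 0.2, 1]
    - [0, 0, 0, -0.6, 0, 0.3, 1]
    - [0, 0, 0, -0.8, 0, 0.4, 1]
    - [0, 0, 0, -1, 0, 0.5, 1]

```text
clock: 9.7
position: [607.2, -40.6, 57.4]
tcp_rot: [0.237, -0.008, 0.971, 0.02]
contact_force: [-31.4, -4.4, 16.0]
gripper_width: -0.001
grip_force: 15.7
```

The force rose to 31 N, so the tray is at its stop. Now I'll back off, lift and straighten.

>>> drive_tool:
  steps:
    - [0, 0, 0, 0, 0, 0, 1]
    - [0, 0, 0, 1, 0, -0.5, 1]
    - [0, 0, 0, 3.5, 0, -1.9, 1]
    - [0, 0, 0, 6.5, 0, -3.5, 1]
    - [0, 0, 0, 8, 0, -4.3, 1]

```text
clock: 10.2
position: [519.0, -43.4, 59.9]
tcp_rot: [0.24, -0.007, 0.97, 0.019]
contact_force: [0.6, 0.0, -0.1]
gripper_width: -0.002
grip_force: 0.0
```

>>> drive_tool:
  steps:
    - [0, 0.1, 0, -1, 0, -3, 1]
    - [0, 0.2, 0, -2.3, 0, -6, 1]
    - [0, 0.3, 0, -3.8, 0, -9, 1]
    - [0, 0.4, 0, -5.3, 0, -11.5, 1]
    - [0, 0.49, 0, -7, 0, -13.5, 1]

```text
clock: 10.7
position: [519.9, -43.7, 192.4]
tcp_rot: [0.051, -0.016, 0.998, 0.026]
contact_force: [1.4, 1.0, -2.0]
gripper_width: -0.002
grip_force: 0.0
```

```bash
python3 - <<'E'
from h import *
w=cam('wrist'); st=r.state(); P=np.array(st['position']); print(P,np.round(st['tcp_rot'],3),st['contact_force'],np.round(st['qpos'],2)); print(rot(st['tcp_rot']).as_matrix().round(3))
save(w,'w7.png')
E
```

```text
[525.21731235 -44.41871267 199.9775553 ] [ 0.051 -0.016  0.998  0.026] [ 8.09779621 -1.07953211  7.82466298] [-0.13  0.14  1.91  0.08  1.01 -1.78]
[[-0.994 -0.034  0.101]
 [-0.029  0.998  0.053]
 [-0.103  0.049 -0.993]]
```

View pics/w7.png

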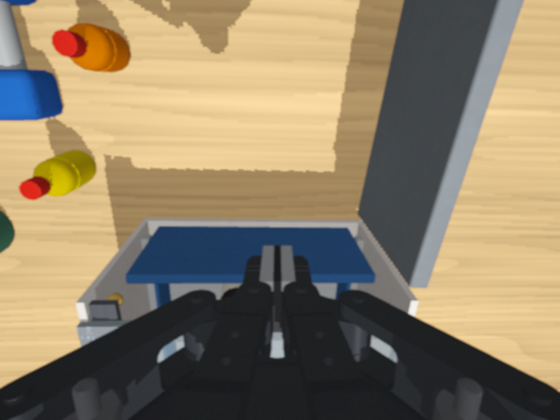

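The wrist view shows the tray front nearly in the cabinet mouth. Its top edge is at (130–373, 275), the wall front corners are at (145,222) for the bottom and (80,310) for the top, and the door is undisturbed at right. I'll check flushness numerically.

```bash
python3 - <<'E'
from h import *
import pickle
w=cam('wrist'); im=w['pixels']; save(w,'w8.png')
st=r.state(); print(st['position'],st['contact_force'],st['clock'])
hsv=cv2.cvtColor(im,cv2.COLOR_RGB2HSV); m=cv2.inRange(hsv,(100,130,40),(130,255,255)); m[:,:100]=0
n,l,s,c=cv2.connectedComponentsWithStats(m); i=1+np.argmax(s[1:,4]); print(s[i])
cols=range(160,240,20); 
for u in cols:
    v=np.where(l[:,u]==i)[0]; V=hsv[:,u,2]; print(u,v.min(),v.max(),V[v.max()-12:v.max()+3])
for X in (590,595,600): print(X,'wall bottom',proj(w,[X,72,0]),proj(w,[X,-197,0]),'wall top',proj(w,[X,-197,165]),proj(w,[X,72,165]),'tray top',proj(w,[X,51,122]),proj(w,[X,-175,122]),proj(w,[X+10,-62,122]),'tray bot',proj(w,[X,-62,20]))
E
```

```text
[526.95058899 -43.4393932  196.85998567] [ 1.05542814 -0.05805201 -0.04835272] 10.8
[  130   220   244    86 10468]
160 223 299 [115 114 114 115 114 115 115 116 116 117 118 119 118 119 118]
180 221 272 [ 91  91  92  94 104 114 118 118 117 118 116 115 116 121 133]
200 221 272 [ 91  92  91  95 104 113 117 118 118 118 117 116 115 121 134]
220 221 272 [ 93  93  93  95 102 113 117 118 118 117 116 116 116 120 133]
590 wall bottom [358.01226337 209.82002081] [144.13634366 207.20600899] wall top [ 71.14584173 289.43377695] [416.16869121 288.57448336] tray top [373.17690538 260.20099734] [123.35875117 259.49266506] [251.0786497  269.25818393] tray bot [253.26028818 214.88807239]
595 wall bottom [357.51689769 213.39118499] [144.62201197 210.93116331] wall top [ 72.49090335 294.86556268] [414.96635527 293.68305773] tray top [372.39758233 264.82546698] [124.16993177 264.33637968] [251.05890616 273.87118628] tray bot [253.23469507 218.67867402]
600 wall bottom [357.02597055 216.93035103] [145.10315668 214.62162095] wall top [ 73.81565249 300.21532018] [413.7810833  298.71912941] tray top [371.62789817 269.39273984] [124.97061681 269.11742335] [251.03940921 278.42657651] tray bot [253.20934686 222.43300369]
```

The tray is flush: its outer top edge at row 264 corresponds to x≈595, and its offset to the wall bottom (about 6 px) matches a flush fit within about 1 mm. Next is the door. I'll compute the transfer over it and the push arc.

```bash
python3 - <<'E'
from h import *
st=r.state(); P=np.array(st['position']); M=rot(st['tcp_rot']).as_matrix()
D=np.array([[-1,0,0],[0,1,0],[0,0,-1.]])
print('rotvec',R.from_matrix(M.T@D).as_rotvec().round(3)); 
for T in ([500,0,245],[440,70,245],[365,140,245]): print(T,(M.T@(np.array(T)-P)/10).round(2))
H=np.array([584,70]); 
for ph in np.arange(1.63,-0.06,-0.1):
    d=np.array([-np.sin(ph),-np.cos(ph)]); n=np.array([-np.cos(ph),np.sin(ph)])
    print(round(ph,2),(H+220*d+(8+11*abs(n[0])+14.5*abs(n[1]))*n).round(0))
E
```

```text
rotvec [0.053 0.113 0.034]
[500, 0, 245] [ 2.    4.68 -4.84]
[440, 70, 245] [ 7.74 11.89 -5.12]
[365, 140, 245] [14.98 19.15 -5.57]
1.63 [366. 106.]
1.53 [363.  84.]
1.43 [363.  63.]
1.33 [364.  42.]
1.23 [368.  20.]
1.13 [374.  -1.]
1.03 [382. -21.]
0.93 [392. -41.]
0.83 [404. -59.]
0.73 [418. -77.]
0.63 [434. -93.]
0.53 [ 451. -107.]
0.43 [ 470. -120.]
0.33 [ 491. -131.]
0.23 [ 512. -139.]
0.13 [ 535. -145.]
0.03 [ 558. -149.]
```

>>> drive_tool:
  steps:
    - [0.02, 0.05, 0.01, 0.7, 1, -3.5, 1]
    - [0.04, 0.1, 0.025, 2, 4, -5, 1]
    - [0.053, 0.113, 0.034, 4.5, 7.4, -5.1, 1]
    - [0.053, 0.113, 0.034, 7, 10.8, -5.2, 1]
    - [0.053, 0.113, 0.034, 9.8, 13.6, -5.3, 1]

```text
clock: 11.3
position: [412.4, 89.0, 239.2]
tcp_rot: [-0.003, 0.0, 1.0, 0.002]
contact_force: [0.1, 0.3, 0.4]
gripper_width: 0.003
grip_force: 0.0
```

>>> drive_tool:
  steps:
    - [0, 0, 0, 2.5, 2.5, 0, 1]
    - [0, 0, 0, 5, 5.2, 0, 1]
    - [0, 0, 0, 5, 6.2, 2, 1]
    - [0, 0, 0, 5, 6.2, 5, 1]
    - [0, 0, 0, 5, 6.2, 7, 1]

```text
clock: 11.8
position: [361.8, 150.1, 168.5]
tcp_rot: [-0.003, -0.001, 1.0, 0.002]
contact_force: [-0.4, -0.3, 0.0]
gripper_width: -0.0
grip_force: 0.0
```

>>> drive_tool:
  steps:
    - [0, 0, 0, 0, 0, 2.5, 1]
    - [0, 0, 0, 0, 0, 5, 1]
    - [0, 0, 0, 0, -0.8, 6, 1]
    - [0, 0, 0, 0, -2, 6, 1]
    - [0, 0, 0, 0, -3.2, 6, 1]

```text
clock: 12.3
position: [362.3, 116.8, 110.5]
tcp_rot: [-0.003, 0.0, 1.0, 0.001]
contact_force: [0.6, 0.0, -1.0]
gripper_width: 0.003
grip_force: 0.0
```

>>> drive_tool:
  steps:
    - [0, 0, 0, 0, -1, 0, 1]
    - [0, 0, 0, 0, -2, 0, 1]
    - [0, 0, 0, 0, -3, 0, 1]
    - [0, 0, 0, 0, -4, 0, 1]
    - [0, 0, 0, 0, -5, 0, 1]

```text
clock: 12.8
position: [362.3, 66.8, 110.2]
tcp_rot: [-0.003, 0.0, 1.0, 0.001]
contact_force: [0.0, 1.1, -0.2]
gripper_width: -0.001
grip_force: 0.3
```

```bash
python3 - <<'E'
from h import *
w=cam('wrist'); t=cam('top'); st=r.state(); print(st['position'],st['contact_force'])
o=np.zeros((420,800,3),np.uint8); o[:,:560]=w['pixels'][:,:,::-1]
o[:360,560:]=cv2.resize(t['pixels'][180:330,230:330,::-1],(240,360),interpolation=cv2.INTER_CUBIC)
cv2.imwrite('pics/c9.png',o)
E
```

```text
[361.86709694  66.55429074 109.90463862] [ 0.02543282 -0.01553267 -0.0120072 ]
```

View pics/c9.png

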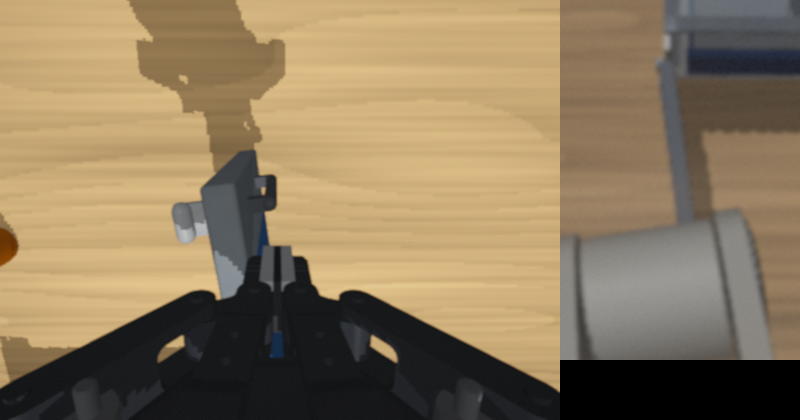

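The wrist view shows the tips at (277,250) against the door's outer (blue) face, below the top edge and inboard of the handle at (265,190). The door is turning in. I'll follow the arc.

>>> drive_tool:
  steps:
    - [0, 0, 0, -0.1, -1.3, 0, 1]
    - [0, 0, 0, -0.2, -2.5, 0, 1]
    - [0, 0, 0, -0.4, -3.6, 0, 1]
    - [0, 0, 0, -0.6, -4.7, 0, 1]
    - [0, 0, 0, -1.2, -6.7, 0, 1]

```text
clock: 13.4
position: [373.8, 0.6, 109.6]
tcp_rot: [-0.004, -0.0, 1.0, 0.002]
contact_force: [0.5, 1.1, 0.3]
gripper_width: 0.001
grip_force: 0.5
```

>>> drive_tool:
  steps:
    - [0, 0, 0, -0.6, -1.6, 0, 1]
    - [0, 0, 0, -1.3, -3.1, 0, 1]
    - [0, 0, 0, -2, -4.5, 0, 1]
    - [0, 0, 0, -3, -5.9, 0, 1]
    - [0, 0, 0, -4, -7.3, 0, 1]

```text
clock: 13.9
position: [414.1, -73.1, 109.0]
tcp_rot: [-0.004, 0.0, 1.0, 0.001]
contact_force: [-0.1, 1.3, -0.0]
gripper_width: -0.004
grip_force: 0.4
```

>>> drive_tool:
  steps:
    - [0, 0, 0, -1, -1, 0, 1]
    - [0, 0, 0, -2, -2, 0, 1]
    - [0, 0, 0, -3.2, -3, 0, 1]
    - [0, 0, 0, -4.4, -3.9, 0, 1]
    - [0, 0, 0, -5.6, -4.7, 0, 1]

```text
clock: 14.4
position: [470.9, -120.1, 108.5]
tcp_rot: [-0.004, 0.0, 1.0, 0.001]
contact_force: [0.7, 0.8, -0.3]
gripper_width: -0.0
grip_force: 0.3
```

>>> drive_tool:
  steps:
    - [0, 0, 0, -1, -0.6, 0, 1]
    - [0, 0, 0, -2, -1.1, 0, 1]
    - [0, 0, 0, -3.1, -1.5, 0, 1]
    - [0, 0, 0, -4.1, -1.9, 0, 1]
    - [0, 0, 0, -5.1, -2.2, 0, 1]

```text
clock: 14.9
position: [521.7, -141.6, 108.1]
tcp_rot: [-0.004, 0.0, 1.0, 0.001]
contact_force: [-0.9, -0.2, 1.0]
gripper_width: 0.003
grip_force: 0.3
```

>>> drive_tool:
  steps:
    - [0, 0, 0, -0.5, -0.1, 0, 1]
    - [0, 0, 0, -1, -0.2, 0, 1]
    - [0, 0, 0, -1.5, -0.3, 0, 1]
    - [0, 0, 0, -2, -0.4, 0, 1]
    - [0, 0, 0, -2.5, -0.5, 0, 1]

```text
clock: 15.4
position: [546.1, -146.4, 107.9]
tcp_rot: [-0.004, 0.0, 1.0, 0.001]
contact_force: [-0.3, -0.9, -0.0]
gripper_width: -0.002
grip_force: 0.2
```

>>> drive_tool:
  steps:
    - [0, 0, 0, -0.3, 0, 0, 1]
    - [0, 0, 0, -0.6, 0, 0, 1]
    - [0, 0, 0, -0.9, 0, 0, 1]
    - [0, 0, 0, -1.2, 0, 0, 1]
    - [0, 0, 0, -1.5, 0, 0, 1]

```text
clock: 15.9
position: [557.5, -146.5, 107.4]
tcp_rot: [-0.007, 0.0, 1.0, 0.001]
contact_force: [-13.2, -2.8, 7.3]
gripper_width: -0.007
grip_force: 6.4
```

>>> drive_tool:
  steps:
    - [0, 0, 0, -0.1, 0, 0, 1]
    - [0, 0, 0, -0.2, 0, 0, 1]
    - [0, 0, 0, -0.3, 0, 0, 1]
    - [0, 0, 0, -0.4, 0, 0, 1]
    - [0, 0, 0, -0.5, 0, 0, 1]

```text
clock: 16.4
position: [565.3, -146.6, 107.5]
tcp_rot: [-0.004, 0.0, 1.0, 0.001]
contact_force: [-1.4, 0.7, -0.5]
gripper_width: 0.004
grip_force: 0.5
```

>>> drive_tool:
  steps:
    - [0, 0, 0, -0.1, 0, 0, 1]
    - [0, 0, 0, -0.2, 0, 0, 1]
    - [0, 0, 0, -0.3, 0, 0, 1]
    - [0, 0, 0, -0.4, 0, 0, 1]
    - [0, 0, 0, -0.4, 0, 0, 1]

```text
clock: 16.9
position: [566.4, -146.4, 107.5]
tcp_rot: [-0.007, 0.0, 1.0, 0.002]
contact_force: [-15.0, -2.4, 10.0]
gripper_width: -0.0
grip_force: 7.5
```

The force dropped past the ball, then 15 N built up at a hard stop 9 mm further on, so the door is seated. I'll back off and check.

>>> drive_tool:
  steps:
    - [0, 0, 0, 0.5, 0, 0, 1]
    - [0, 0, 0, 2, 0, 0, 1]
    - [0, 0, 0, 5, 0, 0, 1]
    - [0, 0, 0, 8, 0, -2, 1]
    - [0, 0, 0, 10, 0, -5, 1]

```text
clock: 17.4
position: [467.7, -145.8, 157.5]
tcp_rot: [-0.005, 0.0, 1.0, 0.002]
contact_force: [1.2, 0.4, 0.4]
gripper_width: 0.001
grip_force: 0.0
```

>>> drive_tool:
  steps:
    - [0, 0, 0, 2, 0, -4, 1]
    - [0, 0, 0, 4, 3, -8, 1]
    - [0, 0, 0, 5, 7, -10, 1]
    - [0, 0, 0, 5, 9, -10, 1]
    - [0, 0, 0, 5, 9, -10, 1]

```text
clock: 17.9
position: [421.8, -54.9, 260.5]
tcp_rot: [-0.002, -0.001, 1.0, 0.002]
contact_force: [-0.5, 0.3, 0.2]
gripper_width: 0.005
grip_force: 0.0
```

```bash
python3 - <<'E'
from h import *
w=cam('wrist'); s=cam('side'); st=r.state(); print(st['position'],st['contact_force'])
o=np.zeros((420,800,3),np.uint8); o[:,:560]=w['pixels'][:,:,::-1]
o[:240,560:]=cv2.resize(s['pixels'][140:280,170:310,::-1],(240,240),interpolation=cv2.INTER_CUBIC)
cv2.imwrite('pics/c10.png',o)
for ph in (0,0.03):
    for rr in (20,260): print(ph,rr,proj(w,[584-rr*np.sin(ph)-8,70-rr*np.cos(ph),158]).round(1))
E
```

```text
[421.48434225 -56.67333788 259.31168726] [-0.83570999  0.0132253   0.23116946]
0 20 [376.5 337.9]
0 260 [147.6 338.1]
0.03 20 [376.5 337.4]
0.03 260 [146.9 331.8]
```

View pics/c10.png

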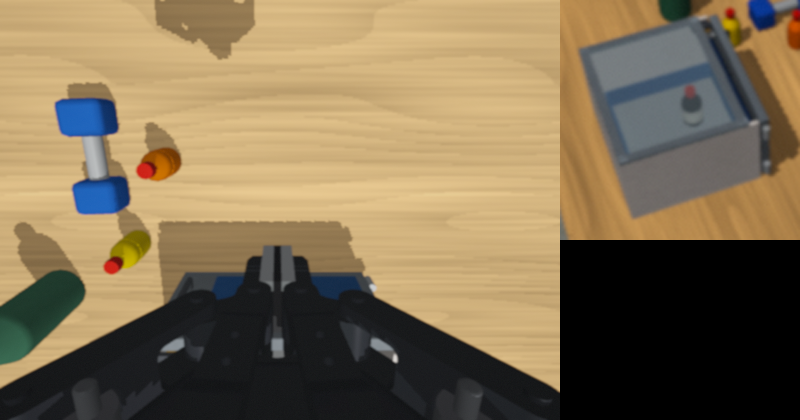

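The final view shows the door flat across the front, the bottle upright in the tray at side-crop (690,105), and the other objects where they were. The arm is clear, so I'm handing in.

```bash
python3 -c "
from station import r
print(r.sign_off())"
```

```text
the job is handed in; nothing more can be done
None
```

I handed the job in at about 18 s of the 64 s limit: the tray is pushed home, the door is pressed shut past its ball catch, the oil bottle is upright, and the dumbbell and flask look unmoved in the last picture (the wrench was out of frame, but the arm never went near it); the hand-in gave no verdict.

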